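# Take up a washer brake through its adjuster slot

## Task

Take the orange adjuster tool from its blue stand and, through the slot in the top of the grey brake housing, work the star wheel round the way of the yellow arrow, about a tooth per stroke, until it comes up tight; finish with a firm push of about 12 N on the tooth, held for half a second, and never press a tooth with more than 20 N. Then stand the tool upright in its stand again, let go, and leave the other things on the bench where they are.

Things in the scene. Friction and masses are not known exactly. Their poses are not given: they have to be found in the camera images.
- adjuster_tool: adjuster tool standing upright in the stand: orange handle 24 mm (its x) by 18 mm (its y) by 46 mm high, with a flat steel blade below it, 4 mm thick (x), 8 mm wide (y), 30 mm long, square ended. Origin: centre of the handle's underside (the shoulder that rests on the stand); z up along the handle. 100 g. The handle may be gripped across its y or its x; grip firmly, or it tilts under load
- tool_tip (a point): the lower end of the blade, 30 mm below the origin of the tool
- tool_stand: fixed blue block 50 x 50 mm, 45 mm high, with a hole right through from its top, 12 mm (x) by 16 mm (y), that the blade hangs in with play; it has a thin base plate 60 mm square. Origin: centre of its underside; z up. At the start the tool's x and y lie along the stand's x and y
- stand_hole (a point): centre of the hole's mouth, at the stand's top, 45 mm above the bench
- brake_housing: fixed grey housing with an aluminium top plate 90 mm (x) by 64 mm (y), its top face 75 mm above the bench; a dark drum (66 mm across, lower than the top plate) sticks out 48 mm with its shaft on the +y side; base plate 150 x 130 mm. Origin: on the bench under the centre of the slot; x along the slot, the way the yellow arrow points and the way the tooth tops must go; z up
- slot (a point): centre of the slot in the top face: 30 mm long (x), 13 mm wide (y), through a 4 mm plate. The star wheel lies centred under it. The slot lets the 4 mm blade go 26 mm along it in all; pressing on the slot's end feels stiff too, but is not the wheel being tight
- star_wheel: the star wheel with ten brass teeth. Wheel axis along the housing's y, 37 mm below the top face (this is the origin); teeth radial, 5 mm thick, 12 mm wide, tips 30 mm and roots 20 mm from the axis, 36 degrees apart; so the uppermost tip is about 7 mm and the bottom of a gap 17 mm below the top face. A blade end 13 to 15 mm below the top face bears well on a tooth
- wheel_turn (a joint): turn of the star wheel (rad), growing as the tooth tops move along the arrow. At 0 a tooth points straight up, and again every 0.628 rad. It turns against steady friction (3 to 4 N at the tooth) and stays where it is left. Where it comes up tight must be felt (1.3 to 2.2 rad beyond its start): there it stops turning, the force climbs; let go, it may spring back a little
- wrench: open-ended steel wrench, 170 mm long, lying beside the tool stand, on the robot's side; leave it alone
- screwdriver: screwdriver, 190 mm long, lying beyond the tool stand; leave it alone
- shaft_collar: steel ring 48 mm across, 14 mm high, lying beside the housing (origin: centre of its underside); leave it alone
- rubber_plug: black rubber slot plug, 34 mm across, 16 mm high, lying beside the housing (origin: centre of its underside); leave it alone
- oil_bottle: white bottle, 60 mm across, 160 mm high (origin: centre of its underside); leave it alone
- bolt_tin: empty aluminium bowl, 76 mm across, 45 mm high; leave it alone
- belt_pulley: aluminium belt pulley lying flat, 90 mm across, 34 mm high; leave it alone

How it is judged:
By the outcome, as a careful person would: the job done as asked, in the order asked, and still so for the second after the job is handed in, with the robot touching nothing.
It also fails if it takes over 72 s, if anything falls off the work surface, if the arm or the gripper's body presses on something with over 40 N, if the wrist force passes 120 N, or if a joint passes its speed limit or range.

## Robot

A 7-joint arm with a two-finger parallel gripper is mounted at the origin on the work surface. World frame = base frame: x ahead of the robot, y to its left, z up, the work surface at z = 0. Lengths are in m, angles in rad, forces in N, time in s.
With the tool pointing down it reaches from about 0.4 to 0.85 m from the base axis. Payload 10.4 kg.
Tool frame: the origin (TCP) lies on the centre line of the jaws, within the pads' length; the fingertips stand 8 mm ahead of it and the grasp point (between the pads) lies 11 mm behind it (r.finger_overhang is the distance from the TCP to the fingertips, in m); z points along the fingers, y is the line along which they close (so a half turn about z gives the same grasp; the last joint's range is limited). The gripper opens to 87 mm and grips with 3 to 60 N. Pads are 19 mm wide; open, the fingers measure 117 mm over their backs; the gripper's body (75 mm by 190 mm) begins 51 mm behind the grasp point.
Start: joints at [1.2, 0.332, -0.065, 1.46, 0.022, 1.35, -0.088], TCP at [0.213, -0.588, 0.194] pointing down, gripper open.
Joint ranges: [-2.6, 2.6], [-0.5, 2.12], [-1.47, 1.34], [0.16, 2.42], [-1.27, 4.41], [0.06, 2.06], [-2.6, 2.6]. Speed limits (rad/s): [2.22, 2.22, 2.79, 2.79, 3.14, 3.14, 3.14].

## Interface

Orientations are given as a unit quaternion [x, y, z, w].
In Python, from bench import r, vision gives the robot as it stands.
- The arm moves only by the tool drive_tool, never from a script. Its argument "series" is a list of rows, each a list of 2 entries, a list of its own where there are three numbers: the shift along the world's x, y, z in cm, then the turn about the world's z in degrees. A call has exactly 10 rows; each row shifts and turns the commanded pose from where the row before left it; what a row does not reach is not made up. A row lasts 1/8 s, in which the tool goes at most 62.5 mm and 10.7 degrees, less where a joint would pass 70% of its speed; a pose out of reach is approached as far as the arm can. A call with a gripper value outside its range is refused whole. "hand" is the closure, from 0 (fully open) to 1 (shut), set as the call begins (left out, the last holds). The fingers move at their own pace and stop on an object; "newtons" is the grip in N (left out, the last holds). Time passes only in rows, so rows that do not move let the fingers close, or fill a call up. It gives the time, the measured TCP pose, the force, the opening and the grip force at its end, in the units of the state.
- r.read_state(): the state, without advancing time (a new reading comes with each control period).
- vision.camera(name): name is "scene" or "top" or "wrist"; returns a dict with "color" (384x512x3 uint8, red, green, blue), "intrinsics" (3x3 intrinsics, pixels), "k1" (the pictures are not rectified: a ray, as slopes to the right and down, at radius r is drawn at 1 + k1 r^2 times it, then the intrinsics apply), "R" (3x3) and "t" (3): a world point X has camera coordinates R X + t; the wrist camera has in their place "mount" (4x4, takes a point from camera to tool coordinates, whose origin is the TCP and whose axes are the flange's). Camera axes: x right, y down, z forward; pixel columns grow to the right and rows downward; lengths in m; the calibration is good to about 2 mm. A picture is of the moment at which its call begins: read the wrist's pose just before it. There is no depth.
- r.close_job(): hands the job in; it is judged then, once.
The state is a dict: "time": time; "joint_positions": joint angles; "joint_vel": joint speeds; "joint_torque": joint torques, N m; "ee_pos": TCP position; "eef_rot": TCP orientation; "ft_force": force on the tool from outside, world axes, zero at the start; "torque": the same for the moment, N m; "width": finger opening in m; "grip_force": force on a finger pad.
Only numpy, scipy, OpenCV 4.12 (cv2) and the standard library are available. Lean on these libraries where they do the work, as an engineer would, in place of code of your own. Each camera call takes 0.05 s, during which the arm holds its last target. There are 200 camera calls.

## Working session

There is one attempt and no reset: what is moved stays moved. The work goes in short steps, Python scripts to look and compute and a tool call to move; the robot and the scene stay as the last step left them, time stands still between calls to the robot, and variables do not carry over. Pictures are saved under pics/ and viewed, at most 11 in all, crops included, and the job is handed in when it is done.

Besides the shell and the picture viewer there is one more tool, called after "Request:" as a command line: name --argument value ..., lists and objects as JSON in quotes. drive_tool: Moves the arm, as the interface text tells. Its arguments: {"type":"object","properties":{"series":{"type":"array"},"hand":{"type":"number"},"newtons":{"type":"number"}},"required":["series"]}

```bash
mkdir -p pics
cat > h.py <<'E'
import numpy as np, cv2
from bench import r, vision
def save(c,n,box=None,s=1):
    im=c["color"][:,:,::-1]
    if box: im=im[box[1]:box[3],box[0]:box[2]]
    cv2.imwrite(n,cv2.resize(im,None,fx=s,fy=s,interpolation=cv2.INTER_CUBIC))
def ray(c,u,v):
    K=np.array(c["intrinsics"]);d=np.array([(u-K[0,2])/K[0,0],(v-K[1,2])/K[1,1]]);p=d.copy()
    for _ in range(20): p=d/(1+c["k1"]*(p@p))
    return np.array([p[0],p[1],1.])
def at(c,u,v,z):
    R=np.array(c["R"]);t=np.array(c["t"]);o=-R.T@t;d=R.T@ray(c,u,v)
    return o+d*(z-o[2])/d[2]
def wristify(c,st):
    from scipy.spatial.transform import Rotation as Ro
    M=np.array(c["mount"]);Rt=Ro.from_quat(st["eef_rot"]).as_matrix()
    Rw=Rt@M[:3,:3];o=Rt@M[:3,3]+np.array(st["ee_pos"])
    c["R"]=Rw.T;c["t"]=-Rw.T@o;return c
def proj(c,X):
    K=np.array(c["intrinsics"]);p=np.array(c["R"])@X+np.array(c["t"]);p=p[:2]/p[2];p=p*(1+c["k1"]*(p@p))
    return K[:2,:2]@p+K[:2,2]
E
python3 - <<'E'
from h import *
import pickle
for n in("top","scene"):
    c=vision.camera(n);pickle.dump(c,open(n+".pkl","wb"));save(c,f"pics/{n}0.png",None,1.5)
    print(n,-np.array(c["R"]).T@np.array(c["t"]))
s=r.read_state();print(s["ee_pos"],s["eef_rot"],s["time"])
E
```

```text
top [0.43782529 0.02768891 1.05195287]
scene [ 1.11566157 -0.70497286  0.78259425]
[ 0.21287781 -0.58722887  0.19373726] [ 9.84917437e-01  1.73023836e-01 -1.45280167e-04 -6.11225651e-04] 0.1
```

View pics/top0.png

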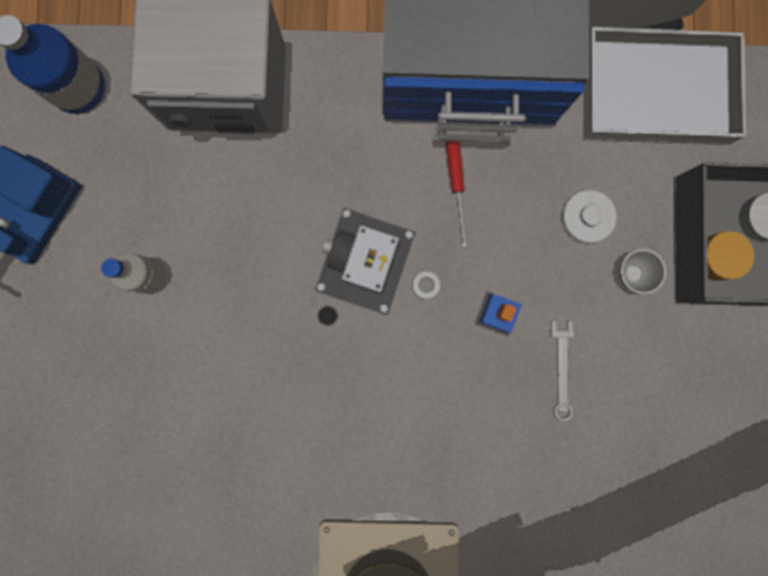

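View pics/scene0.png

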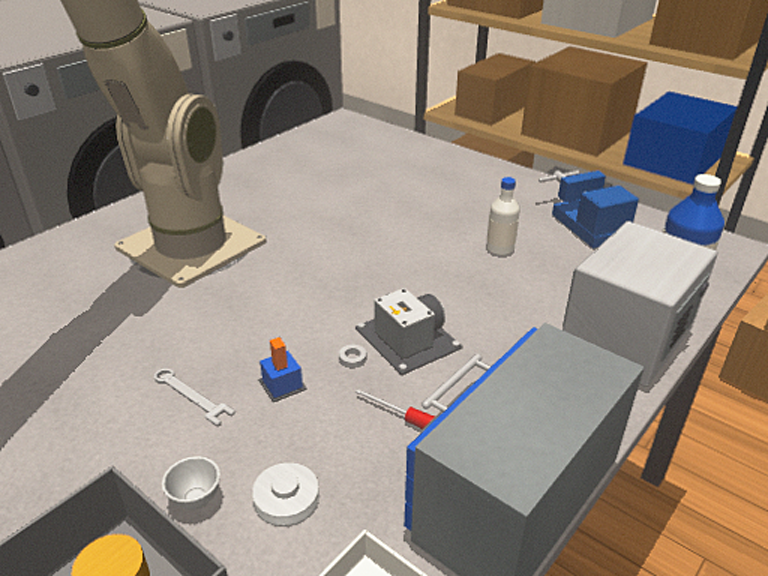

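Top view (px at 1.5x): housing plate at about (370,258) with the slot in it and the arrow at (383,263), drum to the left; stand at (501,313), handle at (508,312); wrench and screwdriver flank the stand. I'll enlarge both.

Run:
```python
from h import *
import pickle
c=pickle.load(open("top.pkl","rb"))
im=c["color"][:,:,::-1]
a=cv2.resize(im[130:215,205:285],None,fx=5,fy=5,interpolation=cv2.INTER_CUBIC)
b=cv2.resize(im[180:230,310:360],None,fx=7,fy=7,interpolation=cv2.INTER_CUBIC)
b=cv2.copyMakeBorder(b,0,a.shape[0]-b.shape[0],0,0,cv2.BORDER_CONSTANT)
cv2.imwrite("pics/crop1.png",np.hstack([a,b]));print(a.shape,b.shape)
for n,u,v,z in(("plate",370,258,.075),("stand",501,313,.045),("handle",508,312,.091)):print(n,at(c,u/1.5,v/1.5,z))
```

```text
(425, 400, 3) (425, 350, 3)
plate [0.54473099 0.04195069 0.075     ]
stand [ 0.46391464 -0.17330385  0.045     ]
handle [ 0.46456165 -0.1750173   0.091     ]
```

View pics/crop1.png

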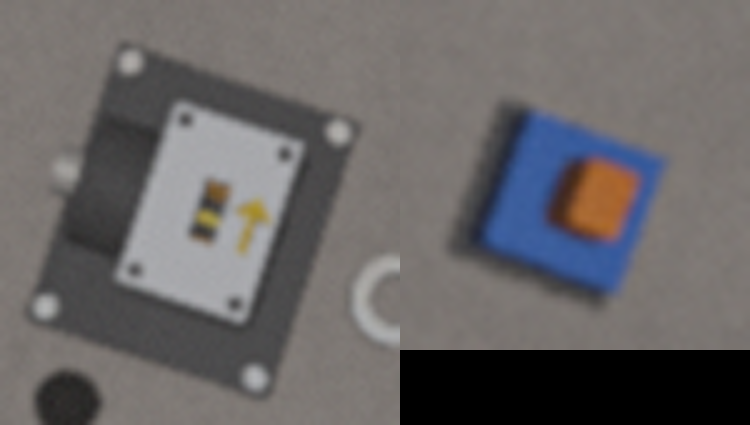

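Crop: plate corners at about (178,100),(305,145),(245,325),(115,282), slot centre about (210,211); stand top corners in the right part (128,108),(265,158),(218,295),(85,245), handle top centre about (205,200). The arrow points up, tilted slightly right.

Run:
```python
from h import *
import pickle
c=pickle.load(open("top.pkl","rb"))
P=[at(c,205+u/5-.4,130+v/5-.4,.075) for u,v in((178,100),(305,145),(245,325),(115,282))]
S=[at(c,310+u/7-.4,180+v/7-.4,.045) for u,v in((128,108),(265,158),(218,295),(85,245))]
for n,Q in(("plate",P),("stand",S)):
    Q=np.array(Q);x=(Q[0]+Q[1]-Q[2]-Q[3])/2;y=(Q[0]+Q[3]-Q[1]-Q[2])/2
    print(n,Q.mean(0),np.linalg.norm(x),np.linalg.norm(y),np.degrees(np.arctan2(x[1],x[0])),np.degrees(np.arctan2(y[1],y[0]))-90)
print("slot",at(c,205+42-.4,130+211/5-.4,.075)); print("handle",at(c,310+205/7-.4,180+200/7-.4,.091))
from scipy.spatial.transform import Rotation as Ro
s=r.read_state();R=Ro.from_quat(s["eef_rot"]).as_matrix();print(R.round(3),np.degrees(np.arctan2(R[1,1],R[0,1])))
w=vision.camera("wrist");print(np.array(w["mount"]).round(3),w["intrinsics"],w["k1"],s["width"],s["ft_force"])
```

```text
plate [0.54440178 0.04171119 0.075     ] 0.09127550930533346 0.0645947876269795 -17.08533052703347 -17.42457316725705
stand [ 0.4646701  -0.17442854  0.045     ] 0.0504963242183844 0.05019686784901788 -17.383047125348096 -18.82833951428516
slot [0.54520426 0.04212233 0.075     ]
handle [ 0.46417558 -0.17553518  0.091     ]
[[ 0.94   0.341 -0.   ]
 [ 0.341 -0.94   0.001]
 [-0.    -0.001 -1.   ]] -70.07264266037011
[[-0.001 -0.966 -0.26   0.072]
 [ 1.    -0.002  0.     0.001]
 [-0.001 -0.26   0.966 -0.19 ]
 [ 0.     0.     0.     1.   ]] [[281.61617945   0.         259.17754684]
 [  0.         281.61617945 191.99663241]
 [  0.           0.           1.        ]] -0.025128953882450143 0.08688120124353477 [-0.03600206 -0.07262942 -0.67484103]
```

Request:
drive_tool --series '[[[2.8,4.6,-0.4],-4.2],[[2.8,4.6,-0.4],-4.2],[[2.8,4.6,-0.4],-4.2],[[2.8,4.6,-0.4],-4.2],[[2.8,4.6,-0.4],-4.2],[[2.8,4.6,-0.4],-4.2],[[2.8,4.6,-0.4],-4.2],[[2.8,4.6,-0.4],-4.2],[[2.7,4.5,-0.3],-4.4],[[0,0,0],0]]' --hand 0

```text
time: 1.4
ee_pos: [0.4656, -0.1703, 0.1592]
eef_rot: [0.988, -0.154, -0.0, -0.001]
ft_force: [-0.8, -0.7, -0.5]
width: 0.0871
grip_force: 0.0
```

Run:
```python
from h import *
s=r.read_state();c=wristify(vision.camera("wrist"),s)
import pickle;pickle.dump(c,open("w1.pkl","wb"));save(c,"pics/w1.png",None,1.5)
print(s["time"],s["ee_pos"],s["joint_positions"],proj(c,np.array([.464,-.175,.091])),c["t"])
R=np.array(c["R"]);
```

```text
1.4 [ 0.46561606 -0.17030282  0.15923492] [ 0.64728066  0.09712212 -0.40794219  1.82435683  0.03948833  1.22842729
 -1.65239145] [264.33637005 194.76751858] [-0.01962897  0.45720991  0.4849744 ]
```

View pics/w1.png

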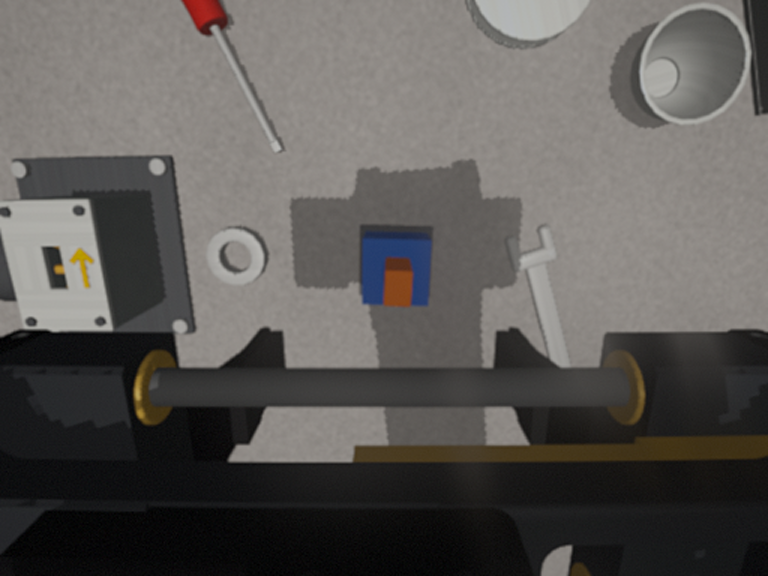

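Wrist view: handle top face about (385–412, 272–305), centre (398.5,288.5); stand top about (362–432, 235–305); both aligned with the image axes. Screwdriver, collar and wrench are clear of the fingers.

Run:
```python
from h import *
import pickle
c=pickle.load(open("w1.pkl","rb"))
f=lambda u,v,z:at(c,u/1.5-.17,v/1.5-.17,z)
print(f(398.5,288.5,.091),f(397,270,.045))
a,b=f(362,235,.045),f(432,236.5,.045);d=a-b;print(np.linalg.norm(d),np.degrees(np.arctan2(d[1],d[0]))-90)
print("slot",f(57,268,.075))
a,b=f(103,328,.075),f(91,200,.075);print(b-a,np.degrees(np.arctan2(*(b-a)[1::-1])))
from scipy.spatial.transform import Rotation as Ro
R=Ro.from_quat(r.read_state()["eef_rot"]).as_matrix();print(np.degrees(np.arctan2(R[1,0],R[0,0])))
```

```text
[ 0.46611333 -0.17682408  0.091     ] [ 0.4678056  -0.17716481  0.045     ]
0.05058175689827552 -19.021797487426696
slot [0.54602199 0.03945873 0.075     ]
[ 0.08132896 -0.03405383  0.        ] -22.719898049541886
-17.84936768230264
```

Request:
drive_tool --series '[[[0.1,-0.2,-2],-0.5],[[0,0,-2.5],0],[[0,0,-2.5],0],[[0,0,-2],0],[[0,0,-1.2],0],[[0,0,0],0],[[0,0,0],0],[[0,0,0],0],[[0,0,0],0],[[0,0,0],0]]'

```text
time: 2.7
ee_pos: [0.4652, -0.1766, 0.0577]
eef_rot: [0.987, -0.161, 0.0, 0.0]
ft_force: [0.2, -0.1, -0.9]
width: 0.0872
grip_force: 0.0
```

Request:
drive_tool --series '[[[0,0,0],0],[[0,0,0],0],[[0,0,0],0],[[0,0,0],0],[[0,0,0],0],[[0,0,0],0],[[0,0,0],0],[[0,0,0],0],[[0,0,0],0],[[0,0,0],0]]' --hand 1 --newtons 60

```text
time: 3.95
ee_pos: [0.465, -0.1766, 0.0575]
eef_rot: [0.987, -0.161, -0.0, 0.0]
ft_force: [-0.4, -0.7, -0.1]
width: 0.0166
grip_force: 60.0
```

Request:
drive_tool --series '[[[0,0,2],0],[[0,0,3],0],[[0,0,3],0],[[1.2,3.7,0],1.2],[[1.4,4.4,0],0],[[1.4,4.4,0],0],[[1.4,4.4,0],0],[[1.2,3.7,0],0],[[0.5,1.5,0],0],[[0,0,0],0]]'

```text
time: 5.2
ee_pos: [0.536, 0.0449, 0.1372]
eef_rot: [0.989, -0.15, -0.0, -0.0]
ft_force: [0.2, -0.9, -1.3]
width: 0.0167
grip_force: 60.0
```

Run:
```python
from h import *
import pickle
s=r.read_state();c=wristify(vision.camera("wrist"),s);t=vision.camera("top");g=vision.camera("scene")
pickle.dump((s,c,t,g),open("w2.pkl","wb"))
a=c["color"][130:280,180:340,::-1];a=cv2.resize(a,None,fx=4,fy=4,interpolation=cv2.INTER_CUBIC)
cv2.imwrite("pics/w2.png",a)
print(s["time"],s["ee_pos"],s["joint_positions"],s["ft_force"],s["width"])
```

```text
5.2 [0.53595598 0.04486914 0.13723798] [ 0.34253848  0.23212996 -0.5787373   1.74278454  0.13484024  1.20695322
 -2.14467991] [ 0.21027217 -0.86562476 -1.29303356] 0.01673447519015151
```

View pics/w2.png

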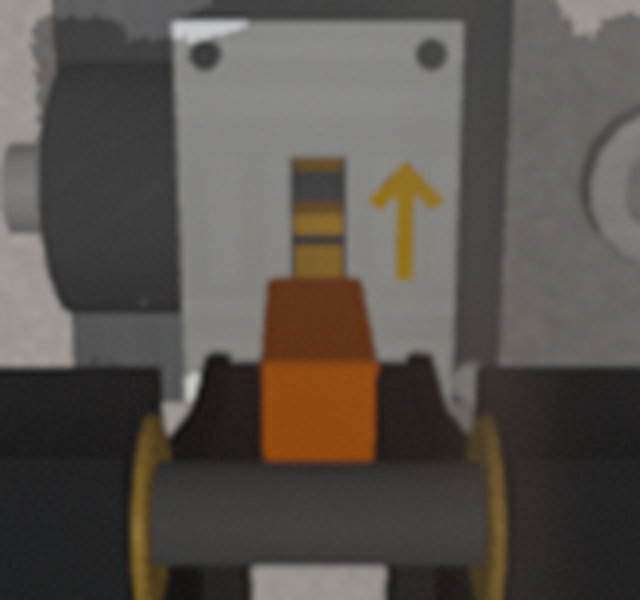

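Wrist crop: slot columns 292–345, far end at row 157, upper tooth's top face rows 203–238; handle columns 261–376 (same centre as slot, 318), its lower front edge at row 280, top front edge row 360. Lateral alignment is good; now the offset along the slot.

Run:
```python
from h import *
import pickle
s,c,t,g=pickle.load(open("w2.pkl","rb"))
e=np.array([np.cos(np.radians(-17.2)),np.sin(np.radians(-17.2)),0]);n=np.array([-e[1],e[0],0])
p=np.array(s["ee_pos"])
f=lambda u,v,z:at(c,180+u/4-.4,130+v/4-.4,z)
for nm,u,v,z in(("slot end",318.5,157,.075),("tooth front edge",318,203,.068),("tooth back edge",318,238,.068),("handle low front",318,280,p[2]-.0125),("handle top front",318,360,p[2]+.0335),("handle top L",261,400,p[2]+.0335),("handle top R",376,400,p[2]+.0335),("slotL",292,200,.075),("slotR",345,200,.075),("plate far",318,20,.075)):
    q=f(u,v,z);print(nm,q.round(4),"along",((q-p)@e*1e3).round(1),"lat",((q-p)@n*1e3).round(1))
cc=np.array([.545,.0415,.075]);print("topcam slot",((cc-p)@e*1e3),((cc-p)@n*1e3))
from scipy.spatial.transform import Rotation as Ro
R=Ro.from_quat(s["eef_rot"]).as_matrix();print(np.degrees(np.arctan2(R[1,0],R[0,0])))
a=t["color"][130:215,205:285,::-1];b=g["color"][175:255,230:320,::-1]
b=cv2.resize(b,(480,425),interpolation=cv2.INTER_CUBIC);a=cv2.resize(a,None,fx=4,fy=5*.8,interpolation=cv2.INTER_CUBIC)
b=b[:a.shape[0]];cv2.imwrite("pics/c2.png",np.hstack([a,b]))
```

```text
slot end [0.5607 0.0369 0.075 ] along 26.0 lat -0.3
tooth front edge [0.549  0.0407 0.068 ] along 13.7 lat -0.1
tooth back edge [0.5409 0.0432 0.068 ] along 5.2 lat -0.1
handle low front [0.5471 0.0413 0.1247] along 11.7 lat -0.1
handle top front [0.5484 0.0408 0.1707] along 13.1 lat -0.2
handle top L [0.5449 0.0509 0.1707] along 6.8 lat 8.4
handle top R [0.5398 0.0345 0.1707] along 6.7 lat -8.8
slotL [0.553  0.0457 0.075 ] along 16.0 lat 5.8
slotR [0.5494 0.0341 0.075 ] along 16.0 lat -6.3
plate far [0.5899 0.0279 0.075 ] along 56.6 lat -0.3
topcam slot 9.635837712546987 -0.5440778957997395
-17.289830452815462
```

Request:
drive_tool --series '[[[0,0,-1],0],[[0,0,-0.8],0],[[0,0,-0.4],0],[[0,0,-0.4],0],[[0,0,-0.4],0],[[0,0,-0.4],0],[[0,0,0],0],[[0,0,0],0],[[0,0,0],0],[[0,0,0],0]]'

```text
time: 6.6
ee_pos: [0.5361, 0.0444, 0.1036]
eef_rot: [0.989, -0.151, 0.0, 0.0]
ft_force: [0.1, 0.5, -0.6]
width: 0.0166
grip_force: 60.0
```

Request:
drive_tool --series '[[[0.19,-0.06,0],0],[[0.19,-0.06,0],0],[[0.19,-0.06,0],0],[[0.19,-0.06,0],0],[[0,0,0],0],[[0,0,0],0],[[0,0,0],0],[[0,0,0],0],[[0,0,0],0],[[0,0,0],0]]'

```text
time: 7.85
ee_pos: [0.5436, 0.042, 0.1034]
eef_rot: [0.989, -0.151, -0.0, 0.0]
ft_force: [-1.8, 1.2, -1.4]
width: 0.0167
grip_force: 60.0
```

Request:
drive_tool --series '[[[0.19,-0.06,0],0],[[0.19,-0.06,0],0],[[0.19,-0.06,0],0],[[0.19,-0.06,0],0],[[0.19,-0.06,0],0],[[0.19,-0.06,0],0],[[0,0,0],0],[[0,0,0],0],[[0,0,0],0],[[0,0,0],0]]'

```text
time: 9.1
ee_pos: [0.5551, 0.0383, 0.1036]
eef_rot: [0.989, -0.151, 0.0, 0.0]
ft_force: [-3.9, 0.6, -0.0]
width: 0.0168
grip_force: 60.0
```

```bash
cat > f.py <<'E'
from h import *
s=r.read_state();a=np.radians(-17.2);e=np.array([np.cos(a),np.sin(a),0]);p=np.array(s["ee_pos"]);F=np.array(s["ft_force"])
print("t",s["time"],"x %.2f lat %.2f mm"%((p-[.5463,.0415,0])@e*1e3,(p-[.5463,.0415,0])@[-e[1],e[0],0]*1e3),"z %.4f"%p[2],"F along %.2f"%(F@e),F.round(2),p.round(4),"T",np.array(s["torque"]).round(2))
E
python3 f.py
```

```text
t 9.1 x 9.39 lat -0.41 mm z 0.1036 F along -3.91 [-3.91  0.58 -0.  ] [0.5551 0.0383 0.1036] T [0.24 0.9  0.01]
```

Request:
drive_tool --series '[[[-0.1,0.03,0.2],0],[[0,0,0.5],0],[[0,0,0.4],0],[[-0.6,0.19,0],0],[[-0.6,0.19,0],0],[[-0.58,0.17,0],0],[[0,0,0],0],[[0,0,-0.5],0],[[0,0,-0.6],0],[[0,0,0],0]]'

```text
time: 10.35
ee_pos: [0.5359, 0.0441, 0.1027]
eef_rot: [0.989, -0.151, -0.001, 0.0]
ft_force: [0.4, 0.5, -1.5]
width: 0.0167
grip_force: 60.0
```

```bash
python3 f.py
python3 - <<'E'
from h import *
import pickle
s=r.read_state();c=wristify(vision.camera("wrist"),s)
a=c["color"][130:280,180:340,::-1];cv2.imwrite("pics/w3.png",cv2.resize(a,None,fx=4,fy=4,interpolation=cv2.INTER_CUBIC))
E
```

```text
t 10.35 x -10.75 lat -0.60 mm z 0.1027 F along 0.20 [ 0.37  0.51 -1.51] [0.5359 0.0441 0.1027] T [ 0.11  0.01 -0.04]
```

View pics/w3.png

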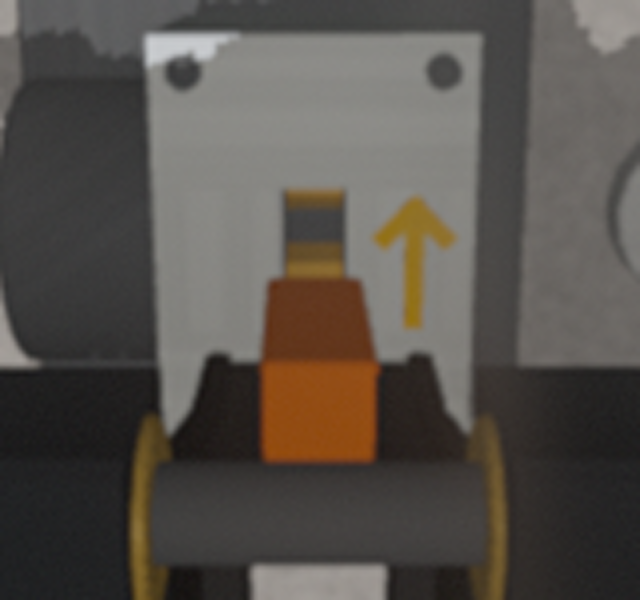

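Request:
drive_tool --series '[[[0.24,-0.07,0],0],[[0.24,-0.07,0],0],[[0.24,-0.07,0],0],[[0.24,-0.07,0],0],[[0.24,-0.07,0],0],[[0.24,-0.07,0],0],[[0.24,-0.07,0],0],[[0.2,-0.06,0],0],[[0,0,0],0],[[0,0,0],0]]'

```text
time: 11.65
ee_pos: [0.5552, 0.0386, 0.1035]
eef_rot: [0.989, -0.151, 0.0, 0.0]
ft_force: [-2.5, 0.9, -1.2]
width: 0.0166
grip_force: 60.0
```

```bash
python3 f.py
```

```text
t 11.65 x 9.34 lat -0.10 mm z 0.1035 F along -2.67 [-2.51  0.91 -1.24] [0.5552 0.0386 0.1035] T [0.27 0.94 0.03]
```

Not tight yet (friction only). Return and start the third stroke cautiously.

Request:
drive_tool --series '[[[-0.1,0.03,0.2],0],[[0,0,0.5],0],[[0,0,0.4],0],[[-0.6,0.19,0],0],[[-0.6,0.19,0],0],[[-0.58,0.17,0],0],[[0,0,0],0],[[0,0,-0.5],0],[[0,0,-0.6],0],[[0,0,0],0]]'

```text
time: 12.9
ee_pos: [0.5358, 0.0444, 0.1027]
eef_rot: [0.989, -0.151, -0.001, 0.0]
ft_force: [0.2, 0.5, -1.2]
width: 0.0165
grip_force: 60.0
```

Request:
drive_tool --series '[[[0.19,-0.06,0],0],[[0.19,-0.06,0],0],[[0.1,-0.03,0],0],[[0.1,-0.03,0],0],[[0,0,0],0],[[0,0,0],0],[[0,0,0],0],[[0,0,0],0],[[0,0,0],0],[[0,0,0],0]]'

```text
time: 14.15
ee_pos: [0.5421, 0.0427, 0.1035]
eef_rot: [0.989, -0.151, 0.0, 0.0]
ft_force: [-3.0, 0.9, 1.4]
width: 0.0166
grip_force: 60.0
```

```bash
python3 f.py
```

```text
t 14.15 x -4.41 lat -0.09 mm z 0.1035 F along -3.15 [-3.01  0.91  1.44] [0.5421 0.0427 0.1035] T [ 0.29  0.77 -0.01]
```

Request:
drive_tool --series '[[[0.06,-0.02,0],0],[[0.06,-0.02,0],0],[[0.06,-0.02,0],0],[[0.06,-0.02,0],0],[[0,0,0],0],[[0,0,0],0],[[0,0,0],0],[[0,0,0],0],[[0,0,0],0],[[0,0,0],0]]'

```text
time: 15.4
ee_pos: [0.5444, 0.0419, 0.1035]
eef_rot: [0.989, -0.151, -0.0, 0.0]
ft_force: [-2.1, 0.8, 1.1]
width: 0.0169
grip_force: 60.0
```

Request:
drive_tool --series '[[[0.06,-0.02,0],0],[[0.06,-0.02,0],0],[[0.06,-0.02,0],0],[[0.06,-0.02,0],0],[[0,0,0],0],[[0,0,0],0],[[0,0,0],0],[[0,0,0],0],[[0,0,0],0],[[0,0,0],0]]'

```text
time: 16.65
ee_pos: [0.5468, 0.0411, 0.1035]
eef_rot: [0.989, -0.151, -0.0, 0.0]
ft_force: [-3.0, 0.8, 0.9]
width: 0.0168
grip_force: 60.0
```

Request:
drive_tool --series '[[[0.06,-0.02,0],0],[[0.06,-0.02,0],0],[[0.06,-0.02,0],0],[[0.06,-0.02,0],0],[[0,0,0],0],[[0,0,0],0],[[0,0,0],0],[[0,0,0],0],[[0,0,0],0],[[0,0,0],0]]'

```text
time: 17.9
ee_pos: [0.5492, 0.0403, 0.1034]
eef_rot: [0.989, -0.151, -0.0, 0.0]
ft_force: [-2.9, 1.4, -1.6]
width: 0.0166
grip_force: 60.0
```

Request:
drive_tool --series '[[[0.06,-0.02,0],0],[[0.06,-0.02,0],0],[[0.06,-0.02,0],0],[[0.06,-0.02,0],0],[[0,0,0],0],[[0,0,0],0],[[0,0,0],0],[[0,0,0],0],[[0,0,0],0],[[0,0,0],0]]'

```text
time: 19.15
ee_pos: [0.5517, 0.0395, 0.1035]
eef_rot: [0.989, -0.151, 0.0, 0.0]
ft_force: [-3.5, 1.7, -1.5]
width: 0.0169
grip_force: 60.0
```

Request:
drive_tool --series '[[[0.06,-0.02,0],0],[[0.06,-0.02,0],0],[[0.06,-0.02,0],0],[[0.06,-0.02,0],0],[[0,0,0],0],[[0,0,0],0],[[0,0,0],0],[[0,0,0],0],[[0,0,0],0],[[0,0,0],0]]'

```text
time: 20.4
ee_pos: [0.5541, 0.0387, 0.1035]
eef_rot: [0.989, -0.151, 0.0, 0.0]
ft_force: [-3.6, 1.7, -1.2]
width: 0.0172
grip_force: 60.0
```

Request:
drive_tool --series '[[[0.06,-0.02,0],0],[[0.06,-0.02,0],0],[[0,0,0],0],[[0,0,0],0],[[0,0,0],0],[[0,0,0],0],[[0,0,0],0],[[0,0,0],0],[[0,0,0],0],[[0,0,0],0]]'

```text
time: 21.65
ee_pos: [0.5552, 0.0383, 0.1035]
eef_rot: [0.989, -0.151, -0.0, 0.0]
ft_force: [-3.0, 1.4, -0.7]
width: 0.017
grip_force: 60.0
```

```bash
python3 f.py
```

```text
t 21.65 x 9.49 lat -0.41 mm z 0.1035 F along -3.29 [-3.02  1.38 -0.74] [0.5552 0.0383 0.1035] T [0.37 0.99 0.  ]
```

Request:
drive_tool --series '[[[-0.1,0.03,0.2],0],[[0,0,0.5],0],[[0,0,0.4],0],[[-0.6,0.19,0],0],[[-0.6,0.19,0],0],[[-0.58,0.2,0],0],[[0,0,0],0],[[0,0,-0.5],0],[[0,0,-0.6],0],[[0,0,0],0]]'

```text
time: 22.9
ee_pos: [0.536, 0.0443, 0.1027]
eef_rot: [0.989, -0.151, -0.001, 0.0]
ft_force: [-0.3, -0.4, -0.5]
width: 0.0166
grip_force: 60.0
```

Request:
drive_tool --series '[[[0.19,-0.06,0],0],[[0.1,-0.03,0],0],[[0.1,-0.03,0],0],[[0.06,-0.02,0],0],[[0,0,0],0],[[0,0,0],0],[[0,0,0],0],[[0,0,0],0],[[0,0,0],0],[[0,0,0],0]]'

```text
time: 24.15
ee_pos: [0.541, 0.043, 0.1035]
eef_rot: [0.989, -0.151, 0.0, 0.0]
ft_force: [-3.7, 0.3, 0.8]
width: 0.0164
grip_force: 60.0
```

```bash
python3 f.py
```

```text
t 24.15 x -5.55 lat -0.12 mm z 0.1035 F along -3.59 [-3.66  0.3   0.84] [0.541  0.043  0.1035] T [ 0.3   0.85 -0.03]
```

Request:
drive_tool --series '[[[0.04,-0.01,0],0],[[0.04,-0.01,0],0],[[0.04,-0.02,0],0],[[0.04,-0.01,0],0],[[0,0,0],0],[[0,0,0],0],[[0,0,0],0],[[0,0,0],0],[[0,0,0],0],[[0,0,0],0]]'

```text
time: 25.4
ee_pos: [0.5425, 0.0425, 0.1035]
eef_rot: [0.989, -0.151, 0.0, 0.0]
ft_force: [-2.4, 0.7, 0.9]
width: 0.0169
grip_force: 60.0
```

Request:
drive_tool --series '[[[0.05,-0.015,0],0],[[0.05,-0.015,0],0],[[0.05,-0.015,0],0],[[0.05,-0.015,0],0],[[0,0,0],0],[[0,0,0],0],[[0,0,0],0],[[0,0,0],0],[[0,0,0],0],[[0,0,0],0]]'

```text
time: 26.65
ee_pos: [0.5445, 0.0419, 0.1035]
eef_rot: [0.989, -0.151, 0.0, 0.0]
ft_force: [-1.7, -0.2, -0.1]
width: 0.0173
grip_force: 60.0
```

Request:
drive_tool --series '[[[0.05,-0.015,0],0],[[0.05,-0.015,0],0],[[0.05,-0.015,0],0],[[0.05,-0.015,0],0],[[0,0,0],0],[[0,0,0],0],[[0,0,0],0],[[0,0,0],0],[[0,0,0],0],[[0,0,0],0]]'

```text
time: 27.9
ee_pos: [0.5465, 0.0413, 0.1035]
eef_rot: [0.989, -0.151, -0.0, 0.0]
ft_force: [-2.9, 1.4, 0.4]
width: 0.0169
grip_force: 60.0
```

Request:
drive_tool --series '[[[0.04,-0.01,0],0],[[0.04,-0.01,0],0],[[0.04,-0.02,0],0],[[0.04,-0.01,0],0],[[0,0,0],0],[[0,0,0],0],[[0,0,0],0],[[0,0,0],0],[[0,0,0],0],[[0,0,0],0]]'

```text
time: 29.15
ee_pos: [0.5481, 0.0408, 0.1035]
eef_rot: [0.989, -0.151, -0.0, 0.0]
ft_force: [-3.8, 2.3, 1.6]
width: 0.0168
grip_force: 60.0
```

Request:
drive_tool --series '[[[0.04,-0.01,0],0],[[0.04,-0.01,0],0],[[0.04,-0.02,0],0],[[0,0,0],0],[[0,0,0],0],[[0,0,0],0],[[0,0,0],0],[[0,0,0],0],[[0,0,0],0],[[0,0,0],0]]'

```text
time: 30.4
ee_pos: [0.5491, 0.0405, 0.1034]
eef_rot: [0.989, -0.151, -0.0, 0.0]
ft_force: [-5.4, 1.4, 1.4]
width: 0.0172
grip_force: 60.0
```

```bash
python3 f.py
```

```text
t 30.4 x 2.93 lat -0.10 mm z 0.1034 F along -5.53 [-5.36  1.39  1.42] [0.5491 0.0405 0.1034] T [0.49 1.59 0.  ]
```

The force and moment start to climb. Smaller steps.

Request:
drive_tool --series '[[[0.03,-0.01,0],0],[[0.03,-0.01,0],0],[[0,0,0],0],[[0,0,0],0],[[0,0,0],0],[[0,0,0],0],[[0,0,0],0],[[0,0,0],0],[[0,0,0],0],[[0,0,0],0]]'

```text
time: 31.65
ee_pos: [0.5495, 0.0404, 0.1034]
eef_rot: [0.989, -0.151, -0.0, 0.0]
ft_force: [-5.8, 1.7, 2.6]
width: 0.0171
grip_force: 60.0
```

```bash
python3 f.py
```

```text
t 31.65 x 3.43 lat -0.10 mm z 0.1034 F along -6.04 [-5.8   1.7   2.65] [0.5495 0.0404 0.1034] T [0.54 1.76 0.12]
```

Request:
drive_tool --series '[[[0.05,-0.015,0],0],[[0.05,-0.015,0],0],[[0,0,0],0],[[0,0,0],0],[[0,0,0],0],[[0,0,0],0],[[0,0,0],0],[[0,0,0],0],[[0,0,0],0],[[0,0,0],0]]'

```text
time: 32.9
ee_pos: [0.5505, 0.0401, 0.1034]
eef_rot: [0.989, -0.151, -0.0, 0.0]
ft_force: [-5.6, 0.7, 1.2]
width: 0.0167
grip_force: 60.0
```

```bash
python3 f.py
```

```text
t 32.9 x 4.46 lat -0.06 mm z 0.1034 F along -5.58 [-5.62  0.7   1.24] [0.5505 0.0401 0.1034] T [0.58 1.73 0.02]
```

Run:
```python
from h import *
import pickle
s=r.read_state();c=wristify(vision.camera("wrist"),s);g=vision.camera("scene")
pickle.dump((s,c,g),open("w4.pkl","wb"))
a=cv2.resize(c["color"][150:260,225:300,::-1],None,fx=5,fy=5,interpolation=cv2.INTER_CUBIC)
b=cv2.resize(g["color"][150:240,230:310,::-1],(400,450),interpolation=cv2.INTER_CUBIC)
b=cv2.copyMakeBorder(b,0,100,0,0,cv2.BORDER_CONSTANT)
cv2.imwrite("pics/w4.png",np.hstack([a,b]))
```

```text
(no output)
```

View pics/w4.png

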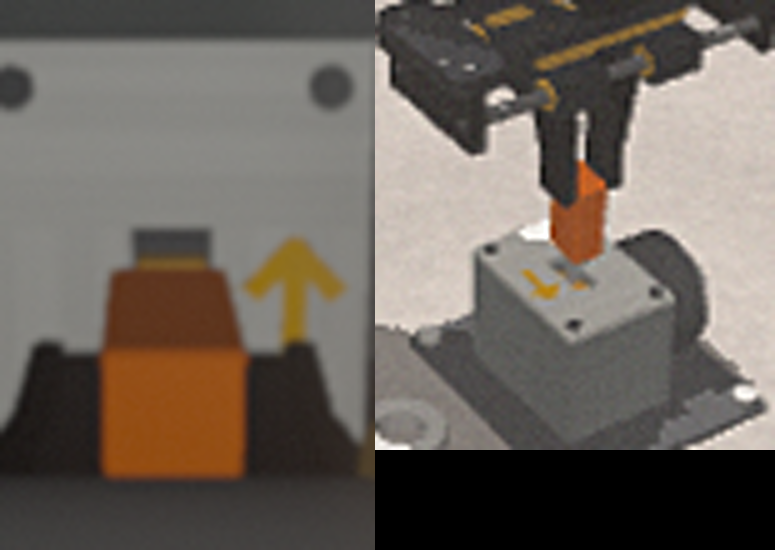

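Wrist (left): handle's lower front edge at row 268, top front edge at 348. Compared with before, the lower edge went back about 2.7 mm, so the tool has tilted about 3.6° in the grip at 5.7 N and this grip slips. I'll put the tool back and regrip it across x.

Request:
drive_tool --series '[[[-0.19,0.06,0],0],[[0,0,1.5],0],[[0,0,1.6],0],[[-1,-2.87,0],-1.2],[[-1.4,-4,0],0],[[-1.6,-4.4,0],0],[[-1.6,-4.4,0],0],[[-1.4,-4,0],0],[[-0.93,-2.2,0],0],[[0,0,0],0]]'

```text
time: 34.25
ee_pos: [0.47, -0.1808, 0.136]
eef_rot: [0.987, -0.163, 0.001, 0.001]
ft_force: [-0.6, 0.2, -1.4]
width: 0.0169
grip_force: 60.0
```

Request:
drive_tool --series '[[[0,0,0],0],[[0,0,-1.5],0],[[0,0,-1.5],0],[[0,0,-1],0],[[0,0,-0.7],0],[[0,0,-0.7],0],[[0,0,-0.7],0],[[0,0,-0.7],0],[[0,0,0],0],[[0,0,0],0]]'

```text
time: 35.5
ee_pos: [0.4698, -0.1782, 0.0666]
eef_rot: [0.987, -0.161, 0.0, 0.0]
ft_force: [-0.8, -0.2, -1.9]
width: 0.0169
grip_force: 60.0
```

```bash
python3 f.py
```

```text
t 35.5 x -8.13 lat -232.53 mm z 0.0666 F along -0.70 [-0.79 -0.19 -1.91] [ 0.4698 -0.1782  0.0666] T [ 0.09  0.26 -0.05]
```

Request:
drive_tool --series '[[[0,0,-0.4],0],[[0,0,-0.4],0],[[0,0,0],0],[[0,0,0],0],[[0,0,0],0],[[0,0,0],0],[[0,0,0],0],[[0,0,0],0],[[0,0,0],0],[[0,0,0],0]]'

```text
time: 36.75
ee_pos: [0.4697, -0.1782, 0.0585]
eef_rot: [0.987, -0.161, -0.0, 0.0]
ft_force: [0.1, 0.8, -0.8]
width: 0.0167
grip_force: 60.0
```

Request:
drive_tool --series '[[[0,0,0],0],[[0,0,0],0],[[0,0,0],0],[[0,0,0],0],[[0,0,0],0],[[0,0,1],0],[[0,0,2],0],[[0,0,2.5],0],[[0,0,0.5],10],[[0,0,0],10]]' --hand 0

```text
time: 38.0
ee_pos: [0.4704, -0.1784, 0.1199]
eef_rot: [1.0, 0.015, 0.001, 0.001]
ft_force: [-0.3, -0.0, -0.5]
width: 0.0869
grip_force: 0.0
```

Run:
```python
from h import *
import pickle
s=r.read_state();print(s["time"],s["ee_pos"],s["width"])
c=wristify(vision.camera("wrist"),s);pickle.dump(c,open("w5.pkl","wb"))
from scipy.spatial.transform import Rotation as Ro
R=Ro.from_quat(s["eef_rot"]).as_matrix();print(np.degrees(np.arctan2(R[1,0],R[0,0])))
save(c,"pics/w5.png",(180,120,340,280),3.7);print(proj(c,np.array([.465,-.1765,.091])))
```

```text
38.0 [ 0.47038177 -0.17835717  0.11994701] 0.08685109603511702
1.758849035365056
[256.04484001 213.64528705]
```

View pics/w5.png

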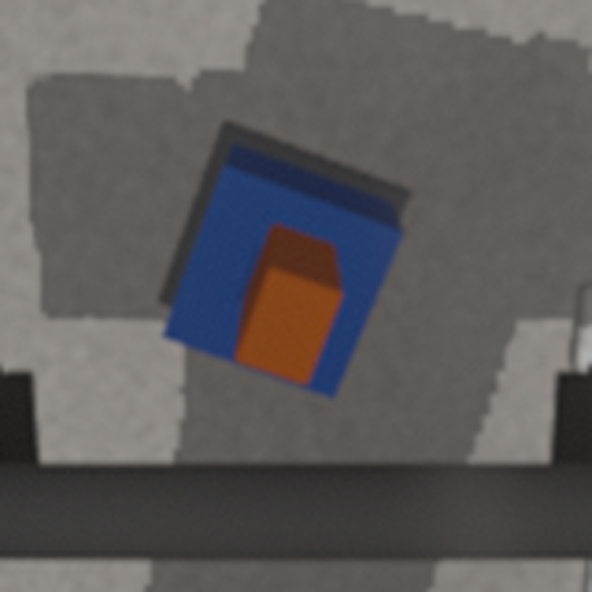

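Tool upright in the stand: handle top face corners (270,265),(343,292),(310,384),(236,360), centre (290,325).

Run:
```python
from h import *
import pickle
c=pickle.load(open("w5.pkl","rb"))
f=lambda u,v,z:at(c,180+u/3.7-.4,120+v/3.7-.4,z)
Q=np.array([f(u,v,.091) for u,v in((270,265),(343,292),(310,384),(236,360))]);print(Q.mean(0))
for a,b in((3,0),(2,1),(0,1),(3,2)):
    d=Q[b]-Q[a];print(np.linalg.norm(d),np.degrees(np.arctan2(d[1],d[0])))
S=np.array([f(u,v,.045) for u,v in((229,165),(405,232),(335,398),(165,336))]);print("stand",S.mean(0),np.linalg.norm(S[0]-S[1]),np.degrees(np.arctan2(*(S[0]-S[3])[1::-1])))
```

```text
[ 0.47020457 -0.1778716   0.091     ]
0.023235154359335358 -17.72650001900472
0.022667876651369483 -16.70605478847504
0.017093833218803162 -109.32054594395808
0.01749117451515609 -107.4141261475278
stand [ 0.46648488 -0.17619124  0.045     ] 0.048968636956911685 -19.503695275686784
```

Request:
drive_tool --series '[[[0,0,-0.3],10.1],[[0,0,-0.3],10.1],[[0,0,-0.3],10.1],[[0,0,-0.3],10.1],[[0,0,-0.3],10.1],[[0,0,-0.3],10.1],[[0,0,-0.3],9.9],[[0,0,-1.5],0],[[0,0,-1.5],0],[[0,0,-1.2],0]]'

```text
time: 39.3
ee_pos: [0.4693, -0.178, 0.0541]
eef_rot: [0.81, 0.586, -0.0, -0.0]
ft_force: [0.1, 0.5, -0.1]
width: 0.0871
grip_force: 0.0
```

Request:
drive_tool --series '[[[0,0,0],0],[[0,0,0],0],[[0,0,0],0],[[0,0,0],0],[[0,0,0],0],[[0,0,0],0],[[0,0,0],0],[[0,0,0],0],[[0,0,0],0],[[0,0,0],0]]' --hand 1 --newtons 60

```text
time: 40.55
ee_pos: [0.4698, -0.1782, 0.0555]
eef_rot: [0.809, 0.587, 0.0, 0.0]
ft_force: [1.1, 0.0, 0.3]
width: 0.0227
grip_force: 60.0
```

```bash
python3 f.py
python3 - <<'E'
from h import *
from scipy.spatial.transform import Rotation as Ro
R=Ro.from_quat(r.read_state()["eef_rot"]).as_matrix();print(np.degrees(np.arctan2(R[1,0],R[0,0])))
E
```

```text
t 40.55 x -8.15 lat -232.51 mm z 0.0555 F along 1.07 [1.13 0.02 0.31] [ 0.4698 -0.1782  0.0555] T [-0.05 -0.15 -0.  ]
71.92541005217693
```

Request:
drive_tool --series '[[[0,0,2],0],[[0,0,2.5],0],[[0,0,2.5],0],[[1.2,3.7,0],0.9],[[1.4,4.2,0],0],[[1.4,4.2,0],0],[[1.4,4.2,0],0],[[1.2,3.7,0],0],[[0.84,2.06,0],0],[[0,0,0],0]]'

```text
time: 41.8
ee_pos: [0.5441, 0.0444, 0.1253]
eef_rot: [0.804, 0.595, 0.0, -0.0]
ft_force: [-0.8, 0.2, 0.1]
width: 0.023
grip_force: 60.0
```

```bash
python3 f.py
python3 - <<'E'
from h import *
import pickle
s=r.read_state();c=wristify(vision.camera("wrist"),s);pickle.dump((s,c),open("w6.pkl","wb"))
save(c,"pics/w6.png",(190,140,330,250),5)
E
```

```text
t 41.8 x -2.93 lat 2.18 mm z 0.1253 F along -0.78 [-0.75  0.23  0.05] [0.5441 0.0444 0.1253] T [-0.05 -0.08  0.02]
```

View pics/w6.png

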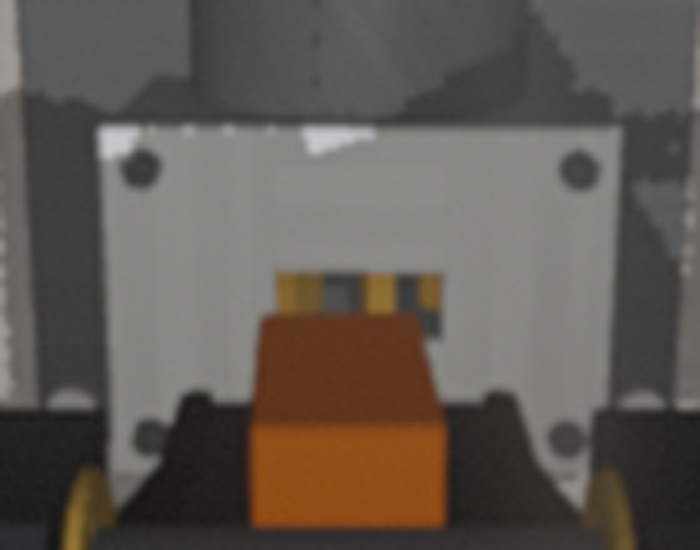

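Wrist view with +x to the right: slot columns 277–442 (centre 359), target tooth 365–397, gap 322–365, i.e. −6.8 to +1.0 mm. The handle is centred at about −3 mm, upright. I'll shift 1.3 mm back and insert.

Request:
drive_tool --series '[[[-0.12,0.04,0],0],[[0,0,0],0],[[0,0,-0.6],0],[[0,0,-0.4],0],[[0,0,-0.4],0],[[0,0,-0.5],0],[[0,0,-0.5],0],[[0,0,0],0],[[0,0,0],0],[[0,0,0],0]]'

```text
time: 43.1
ee_pos: [0.5431, 0.0428, 0.1016]
eef_rot: [0.805, 0.594, 0.0, 0.0]
ft_force: [0.4, 0.1, -0.7]
width: 0.0231
grip_force: 60.0
```

```bash
python3 f.py
```

```text
t 43.1 x -3.47 lat 0.32 mm z 0.1016 F along 0.36 [ 0.41  0.11 -0.65] [0.5431 0.0428 0.1016] T [-0.02 -0.04 -0.05]
```

Inserted freely. Push forward 2.5 mm and then feel.

Request:
drive_tool --series '[[[0.06,-0.02,0],0],[[0.06,-0.02,0],0],[[0.06,-0.02,0],0],[[0.06,-0.02,0],0],[[0,0,0],0],[[0,0,0],0],[[0,0,0],0],[[0,0,0],0],[[0,0,0],0],[[0,0,0],0]]'

```text
time: 44.35
ee_pos: [0.5453, 0.042, 0.1015]
eef_rot: [0.805, 0.594, 0.0, 0.0]
ft_force: [-0.0, 0.3, -0.6]
width: 0.023
grip_force: 60.0
```

```bash
python3 f.py
```

```text
t 44.35 x -1.06 lat 0.19 mm z 0.1015 F along -0.10 [-0.    0.33 -0.61] [0.5453 0.042  0.1015] T [-0.01 -0.09  0.04]
```

Request:
drive_tool --series '[[[0.04,-0.01,0],0],[[0.04,-0.01,0],0],[[0.04,-0.02,0],0],[[0,0,0],0],[[0,0,0],0],[[0,0,0],0],[[0,0,0],0],[[0,0,0],0],[[0,0,0],0],[[0,0,0],0]]'

```text
time: 45.6
ee_pos: [0.5465, 0.0416, 0.1015]
eef_rot: [0.805, 0.594, 0.0, 0.0]
ft_force: [-0.2, 0.3, -0.8]
width: 0.0228
grip_force: 60.0
```

```bash
python3 f.py
```

```text
t 45.6 x 0.20 lat 0.17 mm z 0.1015 F along -0.26 [-0.16  0.34 -0.78] [0.5465 0.0416 0.1015] T [ 0.06 -0.03 -0.01]
```

Request:
drive_tool --series '[[[0.04,-0.01,0],0],[[0.04,-0.01,0],0],[[0.04,-0.02,0],0],[[0,0,0],0],[[0,0,0],0],[[0,0,0],0],[[0,0,0],0],[[0,0,0],0],[[0,0,0],0],[[0,0,0],0]]'

```text
time: 46.85
ee_pos: [0.5476, 0.0413, 0.1014]
eef_rot: [0.805, 0.594, -0.0, -0.0]
ft_force: [-4.3, 2.0, 0.3]
width: 0.0231
grip_force: 60.3
```

```bash
python3 f.py
```

```text
t 46.85 x 1.28 lat 0.18 mm z 0.1014 F along -4.70 [-4.29  2.02  0.26] [0.5476 0.0413 0.1014] T [0.46 1.36 0.01]
```

Request:
drive_tool --series '[[[0.02,-0.006,0],0],[[0.02,-0.006,0],0],[[0,0,0],0],[[0,0,0],0],[[0,0,0],0],[[0,0,0],0],[[0,0,0],0],[[0,0,0],0],[[0,0,0],0],[[0,0,0],0]]'

```text
time: 48.1
ee_pos: [0.5478, 0.0413, 0.1014]
eef_rot: [0.805, 0.594, -0.0, -0.0]
ft_force: [-6.1, 2.4, 1.8]
width: 0.0233
grip_force: 60.3
```

```bash
python3 f.py
```

```text
t 48.1 x 1.45 lat 0.22 mm z 0.1014 F along -6.57 [-6.13  2.41  1.78] [0.5478 0.0413 0.1014] T [ 0.56  1.64 -0.01]
```

Request:
drive_tool --series '[[[0.03,-0.01,0],0],[[0.03,-0.01,0],0],[[0.03,-0.01,0],0],[[0,0,0],0],[[0,0,0],0],[[0,0,0],0],[[0,0,0],0],[[0,0,0],0],[[0,0,0],0],[[0,0,0],0]]'

```text
time: 49.35
ee_pos: [0.5481, 0.0412, 0.1013]
eef_rot: [0.805, 0.594, -0.001, -0.001]
ft_force: [-8.1, 2.3, 3.0]
width: 0.0233
grip_force: 60.5
```

```bash
python3 f.py
```

```text
t 49.35 x 1.84 lat 0.27 mm z 0.1013 F along -8.44 [-8.11  2.35  3.03] [0.5481 0.0412 0.1013] T [ 0.64  2.21 -0.01]
```

Request:
drive_tool --series '[[[0.04,-0.012,0],0],[[0.04,-0.012,0],0],[[0.04,-0.012,0],0],[[0,0,0],0],[[0,0,0],0],[[0,0,0],0],[[0,0,0],0],[[0,0,0],0],[[0,0,0],0],[[0,0,0],0]]'

```text
time: 50.6
ee_pos: [0.5487, 0.0412, 0.1013]
eef_rot: [0.805, 0.594, -0.001, -0.001]
ft_force: [-10.2, 3.4, 4.6]
width: 0.0229
grip_force: 60.9
```

```bash
python3 f.py
```

```text
t 50.6 x 2.42 lat 0.40 mm z 0.1013 F along -10.76 [-10.21   3.4    4.56] [0.5487 0.0412 0.1013] T [0.89 3.05 0.04]
```

Request:
drive_tool --series '[[[0.03,-0.01,0],0],[[0.03,-0.01,0],0],[[0,0,0],0],[[0,0,0],0],[[0,0,0],0],[[0,0,0],0],[[0,0,0],0],[[0,0,0],0],[[0,0,0],0],[[0,0,0],0]]'

```text
time: 51.85
ee_pos: [0.549, 0.0411, 0.1013]
eef_rot: [0.804, 0.594, -0.001, -0.001]
ft_force: [-12.8, 2.8, 6.7]
width: 0.0228
grip_force: 61.0
```

```bash
python3 f.py
```

```text
t 51.85 x 2.68 lat 0.46 mm z 0.1013 F along -13.01 [-12.75   2.79   6.7 ] [0.549  0.0411 0.1013] T [1.01 3.55 0.02]
```

Held about 12–13 N for a second. Return the tool.

Request:
drive_tool --series '[[[-0.24,0.07,0],0],[[-0.24,0.08,0],0],[[0,0,1.5],0],[[0,0,1.5],0],[[-1.4,-3.87,0],-0.9],[[-1.6,-4.5,0],0],[[-1.7,-4.5,0],0],[[-1.6,-4.5,0],0],[[-1.61,-4.5,0],0],[[0,0,0],0]]'

```text
time: 53.1
ee_pos: [0.4662, -0.1814, 0.1327]
eef_rot: [0.811, 0.585, -0.0, 0.001]
ft_force: [1.5, 0.1, -0.9]
width: 0.023
grip_force: 60.0
```

```bash
python3 f.py
python3 - <<'E'
from h import *
s=r.read_state();c=wristify(vision.camera("wrist"),s)
save(c,"pics/w7.png",(190,140,330,250),5)
print(proj(c,np.array([.467,-.177,.045])))
E
```

```text
t 53.1 x -10.63 lat -236.67 mm z 0.1327 F along 1.37 [ 1.48  0.15 -0.88] [ 0.4662 -0.1814  0.1327] T [ 0.02 -0.01  0.02]
[257.25601536 183.68828251]
```

View pics/w7.png

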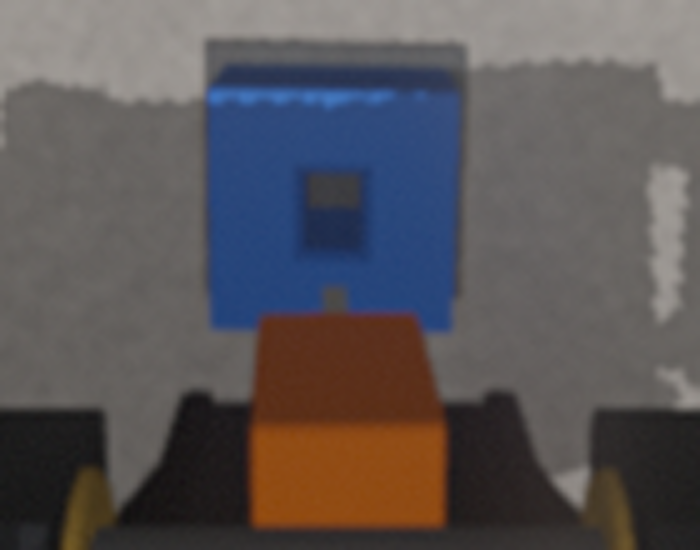

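Hole at (333,211) and blade tip at (335,300): aligned along x, with about 1.2 mm more in y wanted. Tool upright. Lower.

Request:
drive_tool --series '[[[0,0.12,0],0],[[0,0,-1.5],0],[[0,0,-1.5],0],[[0,0,-1],0],[[0,0,-1],0],[[0,0,-0.9],0],[[0,0,-0.8],0],[[0,0,-0.7],0],[[0,0,0],0],[[0,0,0],0]]'

```text
time: 54.4
ee_pos: [0.4671, -0.1758, 0.0577]
eef_rot: [0.809, 0.587, 0.0, 0.0]
ft_force: [0.0, -0.0, -0.6]
width: 0.0232
grip_force: 60.0
```

```bash
python3 f.py
```

```text
t 54.4 x -11.36 lat -231.03 mm z 0.0577 F along 0.04 [ 0.04 -0.   -0.58] [ 0.4671 -0.1758  0.0577] T [ 0.01 -0.11 -0.04]
```

Request:
drive_tool --series '[[[0,0,-0.1],0],[[0,0,0],0],[[0,0,0],0],[[0,0,0],0],[[0,0,0],0],[[0,0,0],0],[[0,0,0],0],[[0,0,0],0],[[0,0,0],0],[[0,0,0],0]]'

```text
time: 55.65
ee_pos: [0.467, -0.1758, 0.0565]
eef_rot: [0.809, 0.587, 0.0, 0.0]
ft_force: [-0.3, -0.9, -1.1]
width: 0.0229
grip_force: 60.0
```

Request:
drive_tool --series '[[[0,0,0],0],[[0,0,0],0],[[0,0,0],0],[[0,0,0],0],[[0,0,0],0],[[0,0,0],0],[[0,0,1],0],[[0,0,2],0],[[0,0,3],0],[[0,0,3],0]]' --hand 0

```text
time: 56.9
ee_pos: [0.467, -0.1757, 0.1481]
eef_rot: [0.809, 0.587, 0.0, 0.0]
ft_force: [0.6, 0.1, 0.0]
width: 0.0869
grip_force: 0.0
```

```bash
python3 f.py
python3 - <<'E'
from h import *
s=r.read_state();t=vision.camera("top");g=vision.camera("wrist")
b=cv2.resize(g["color"][120:290,170:350,::-1],None,fx=2.5,fy=2.5,interpolation=cv2.INTER_CUBIC)
a=vision.camera("scene")["color"][120:350,90:300,::-1];a=cv2.resize(a,(388,425),interpolation=cv2.INTER_CUBIC)
cv2.imwrite("pics/end.png",np.hstack([a,b[:425,:400]]))
E
```

```text
t 56.9 x -11.53 lat -230.90 mm z 0.1481 F along 0.50 [0.56 0.11 0.02] [ 0.467  -0.1757  0.1481] T [-0.06 -0.08 -0.06]
```

View pics/end.png

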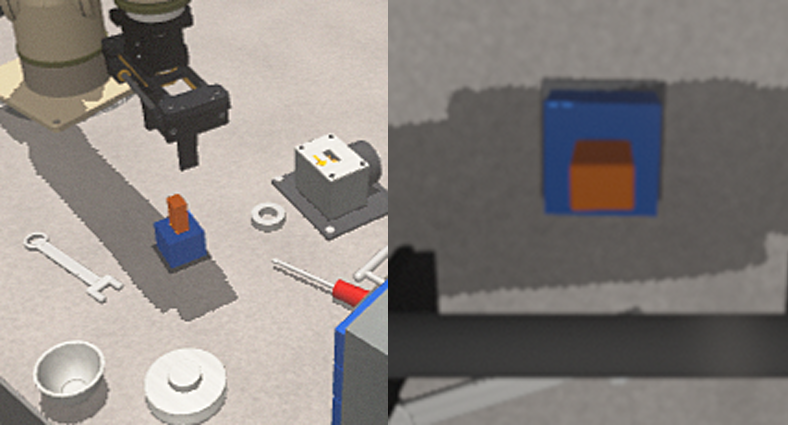

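The tool stands upright in the stand (handle at (178,212) in the left view), the gripper is clear, and the other things are unmoved.

```bash
python3 -c "
from bench import r
print(r.close_job())"
```

```text
the job is handed in; nothing more can be done
None
```

The job is handed in: the star wheel came up tight on the fourth stroke and was given a final push of about 13 N, held for about a second (after one regrip, because the tool tilted in the first grip), and the tool stands upright in its stand at about 57 s of the 72 s allowed.

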